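# Loosen the left-hand knob of the wide blade hone

### The arm

A 6-joint arm with a two-finger parallel gripper is mounted at the origin on a cart in front of the work surface, level with it; the furniture and walls round the work are solid. World frame = base frame: x ahead of the robot, y to its left, z up, the work surface at z = 0. Lengths are in m, angles in rad, forces in N, time in s.
With the tool pointing down it reaches from about 0.275 to 0.75 m from the base axis. Payload 10.2 kg.
Tool frame: the origin (TCP) lies between the finger pads; the fingertips stand 17 mm ahead of it and the grasp point (between the pads) lies 2 mm behind it; z points along the fingers, x is the direction in which the jaws open and shut, and the axes are right-handed (so a half turn about z gives the same grasp; the last joint's range is limited). The gripper opens to 85 mm and grips with 20 to 120 N. Pads are 22 mm wide; open, the fingers measure 114 mm over their backs; the gripper's body (76 mm by 85 mm) begins 54 mm behind the grasp point. The pads swing forward as they close: fully open they stand 13 mm farther back than shut.
Start: joints at [-1.526, 0.313, 1.498, -0, 1.331, -0.223], TCP at [0.139, -0.506, 0.248] pointing down, gripper open.
Joint ranges: [-2.94, 2.94], [-0.97, 2.17], [0.19, 2.56], [-1.23, 4.37], [0.02, 3.11], [-2.88, 2.88]. Speed limits (rad/s): [2.39, 2.39, 3.01, 3.14, 3.14, 3.14].

### API

Orientations are given as a 3x3 rotation matrix whose columns are the frame's x, y, z axes.
In Python, from cell import * gives the robot as it stands. Calls block until the motion is done:
- move_to(position, orientation): joint-space move of the TCP to a pose.
- move_straight(position, rate=0.15, ori=None): straight line of the TCP; ori=None keeps the orientation; rate is the mean speed in m/s.
- goto_joints(angles): joint-space move.
- open_gripper() and grasp(effort=None): open the fingers fully, or close them until they stop; effort is the grip in N (None keeps the last).
- dwell(seconds).
- inverse_kinematics(position, orientation): joint angles nearest the present ones, or None.
- camera(name): name is "side" or "top"; returns a dict with "img" (384x512x3 uint8, red, green, blue), "fx", "fy", "cx", "cy" (pixels), "D" ([k1, k2, p1, p2, k3] as OpenCV has them; the pictures are not rectified), "xyz" and "attitude" of the camera in the world. Camera axes: x right, y down, z forward; pixel columns grow to the right and rows downward; lengths in m; the calibration is good to about 2 mm. A picture is of the moment at which its call begins. There is no depth.
A pose or a line that the arm cannot do raises MotionError and nothing moves.
- hand_in(): hands the job in, once; it reports no verdict.
Readings, each from a call of its own:
- get_time_s(): time.
- get_q(): joint angles.
- get_qvel(): joint speeds.
- get_joint_torque(): joint torques, N m.
- get_tcp_pos(): TCP position.
- get_ee_rot(): TCP orientation.
- get_wrist_force(): force on the tool from outside, world axes, zero at the start.
- get_wrist_torque(): the same for the moment, N m.
- get_opening(): opening from 0.0 (shut) to 1.0 (fully open).
Only numpy, scipy, OpenCV 4.12 (cv2) and the standard library are available. Lean on these libraries where they do the work, as an engineer would, in place of code of your own. Each camera call takes 0.05 s, during which the arm holds its last target.

### The job

The wide disc of the clipper-blade hones has to come off for truing: loosen the knob on the hone with the wide disc. Its thread is left-handed, so turn it clockwise, seen from above, by about a quarter of a turn, then let go. Do not tighten it, and leave the knob of the hone with the small disc as it is.

Things in the scene. Friction and masses are not known exactly. Their poses are not given: they have to be found in the camera images.
- wide_hone_knob (a joint): turning angle (rad) of the knob on the hone with the WIDE disc: 0 is tight, it starts within 0.1 of that. It grows as the knob turns clockwise seen from above (loosening), up to a stop at 1.9; negative is tightening, stop at -0.5. Stiff: 0.15 N m of friction, no spring, stays where it is left. It climbs 2 mm in a quarter turn. Spindle and disc do not turn.
- wide_hone_knob_grip (a point): grip point of the wide hone's knob, a black bar 56 mm long, 14 wide, 26 high on a round hub of 36 mm diameter, at the centre of its disc. The point is on the turning axis at mid height of the bar, 25 mm above the disc's top, 84 mm above the worktop. x axis along the bar, y across it, z up, turning with the knob. Grasp the bar across its width from above.
- small_hone_knob (a joint): the same for the knob on the hone with the SMALL disc: to be left near 0, where it starts. Both hones are grey boxes 170 x 150 mm, 45 mm high, fixed on the worktop, with a level steel disc on top (its top 59 mm above the worktop): 140 mm across on the wide hone, 84 mm on the small one. Either may stand on the left.
- small_hone_knob_grip (a point): grip point of the small hone's knob, a bar knob of the same shape, size and height as the other; x axis along the bar, z axis up.
There are look-alikes about, which are no part of the job. Leave any pink look-alike of the part that bears wide_hone_knob alone.

How it is judged:
By the outcome, as a careful person would: the job done as asked, in the order asked, and still so for the second after the job is handed in, with the robot touching nothing.
It also fails if it takes over 32 s, if anything falls off the work surface, if the arm or the gripper's body presses on something with over 40 N, if the wrist force passes 120 N, or if a joint passes its speed limit or range.

## Working session

There is one attempt and no reset: what is moved stays moved. The work goes in short steps, each a Python script; the robot and the scene stay as the last script left them, time stands still between calls to the robot, and variables do not carry over. Pictures are saved under pics/ and viewed, and the job is handed in when it is done.

```bash
mkdir -p pics; ls
python3 - <<'E'
from cell import *
import cv2
for n in ("top","side"):
    c=camera(n); cv2.imwrite(f"pics/{n}0.png",cv2.resize(c["img"][:,:,::-1],(768,576),interpolation=cv2.INTER_CUBIC))
    cv2.imwrite(f"pics/raw_{n}0.png",c["img"][:,:,::-1])
    print({k:v for k,v in c.items() if k!="img"})
print(get_time_s())
E
```

```text
pics
{'fx': 427.4162118440735, 'fy': 427.4162118440735, 'cx': 257.2296081219648, 'cy': 197.07019377497593, 'D': array([0.0401452, 0.       , 0.       , 0.       , 0.       ]), 'xyz': array([ 0.42392655, -0.00762743,  1.07216824]), 'attitude': array([[-0.00192792, -0.9842399 ,  0.17682791],
       [-0.99983585,  0.00508286,  0.01739064],
       [-0.01801535, -0.17676536, -0.98408813]])}
{'fx': 359.3922856323572, 'fy': 359.3922856323572, 'cx': 255.41666111713437, 'cy': 194.0126675660987, 'D': array([-0.00229319,  0.        ,  0.        ,  0.        ,  0.        ]), 'xyz': array([ 0.4731703 , -0.78701886,  0.68452742]), 'attitude': array([[ 0.98729637, -0.07567693,  0.13970999],
       [-0.15757827, -0.57908689,  0.79989216],
       [ 0.02037084, -0.81174588, -0.58365542]])}
0.1
```

View pics/top0.png

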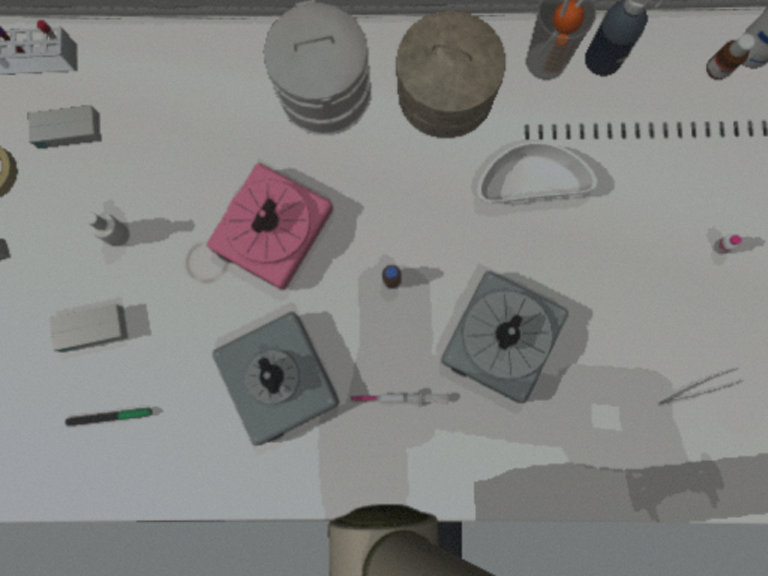

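View pics/side0.png

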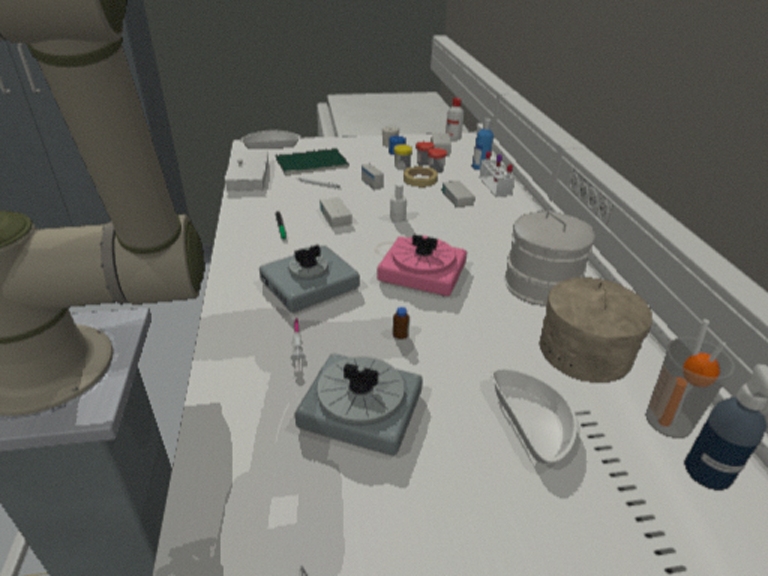

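Three hones are visible (768-px top view). The grey one at (508,333) has a disc about 110 px across, the grey one at (270,376) a disc about 53 px across, and the pink one at (266,217) is the look-alike. The grey one at (508,333) fits the wide hone. I'll confirm it in an enlarged crop.

Run:
```python
import cv2
a=cv2.imread("pics/raw_top0.png")[177:272,287:387]
b=cv2.imread("pics/raw_side0.png")[230:300,195:285]
cv2.imwrite("pics/ct0.png",cv2.resize(a,None,fx=6,fy=6,interpolation=cv2.INTER_CUBIC))
k=cv2.convertScaleAbs(cv2.imread("pics/raw_top0.png")[202:242,317:362],alpha=2.5,beta=20)
cv2.imwrite("pics/ck0.png",cv2.resize(k,None,fx=14,fy=14,interpolation=cv2.INTER_CUBIC))
k=cv2.convertScaleAbs(cv2.imread("pics/raw_side0.png")[235:275,215:265],alpha=2.5,beta=20)
cv2.imwrite("pics/cs0.png",cv2.resize(k,None,fx=14,fy=14,interpolation=cv2.INTER_CUBIC))
```

```text
(no output)
```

View pics/ct0.png

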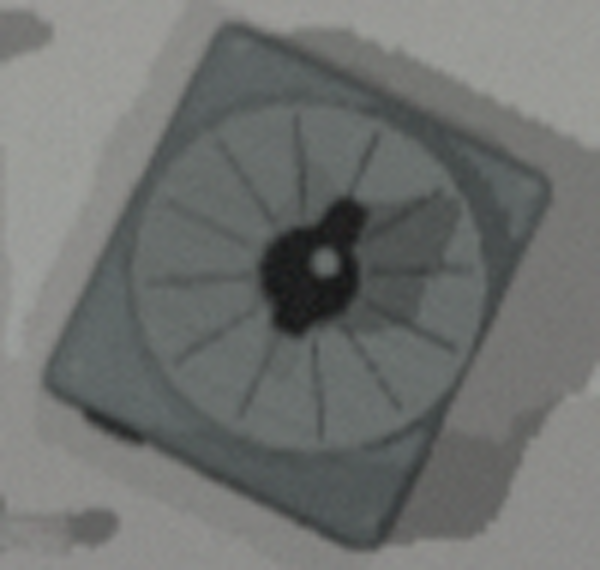

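View pics/ck0.png

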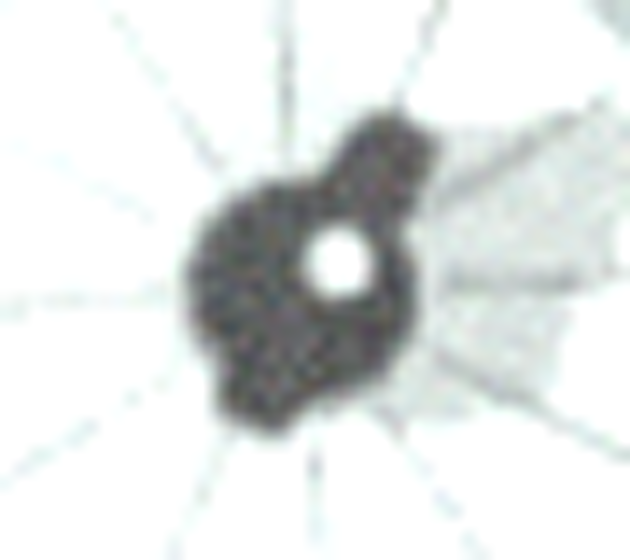

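View pics/cs0.png

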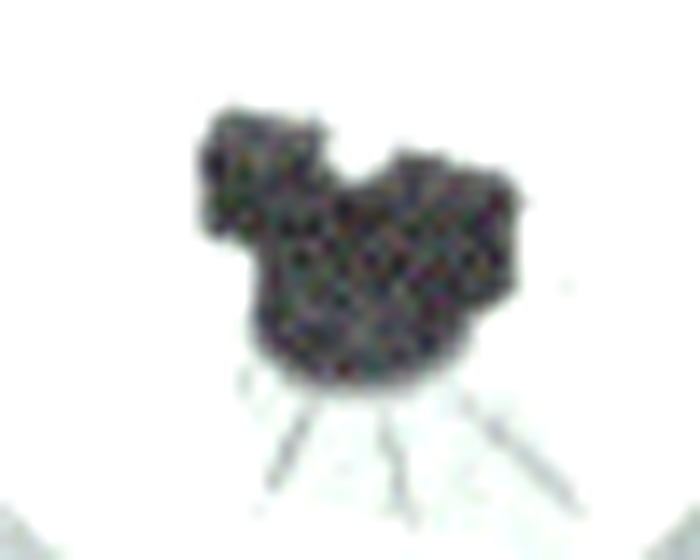

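The crop confirms it: grey box, disc about 355/6 = 59 raw px across (140 mm), and a bar running from lower-left (249,418) to upper-right (410,130) in the knob crop. Next I'll fit the bar and hub model to the dark silhouette in both views.

```bash
cat > h.py <<'E'
import numpy as np, cv2
from scipy.optimize import minimize
def proj(c,P):
    R=c["attitude"]; r,_=cv2.Rodrigues(R.T)
    K=np.array([[c["fx"],0,c["cx"]],[0,c["fy"],c["cy"]],[0,0,1]])
    return cv2.projectPoints(np.asarray(P,float).reshape(-1,1,3),r,-R.T@c["xyz"],K,c["D"])[0][:,0]
def parts(x,y,a,dz=0):
    u=np.array([np.cos(a),np.sin(a)]);v=np.array([-u[1],u[0]])
    bar=[[*(np.array([x,y])+s*.028*u+t*.007*v),z+dz] for s in(-1,1) for t in(-1,1) for z in(.071,.097)]
    th=np.linspace(0,2*np.pi,40)
    hub=[[x+.018*np.cos(t),y+.018*np.sin(t),z] for t in th for z in(.059,.071+dz)]
    return bar,hub
S=8
def render(c,p,box,dz=0):
    x0,y0,w,h=box; m=np.zeros((h*S,w*S),np.uint8)
    for P in parts(*p,dz):
        q=(proj(c,P)-[x0,y0]+.5)*S-.5
        cv2.fillConvexPoly(m,cv2.convexHull(np.round(q*16).astype(np.int32)),255,cv2.LINE_8,4)
    return cv2.resize(m,(w,h),interpolation=cv2.INTER_AREA)/255.
def dark(c,box):
    x0,y0,w,h=box
    g=cv2.cvtColor(c["img"][y0:y0+h,x0:x0+w],cv2.COLOR_RGB2GRAY).astype(float)
    return np.clip((75-g)/(75-30),0,1)
def fit(cs,p0,dz=0):
    best=None
    for use in (cs,*[[c] for c in cs]):
        D=[]
        for c in use:
            q=proj(c,[[p0[0],p0[1],.08]])[0].astype(int); b=(q[0]-22,q[1]-20,44,40); D.append((c,b,dark(c,b)))
        f=lambda p:sum(((render(c,p,b,dz)-d)**2).sum() for c,b,d in D)
        r=min((minimize(f,[p0[0],p0[1],p0[2]+s],method="Nelder-Mead",options=dict(initial_simplex=[[p0[0]-.004,p0[1],p0[2]+s],[p0[0]+.004,p0[1]-.004,p0[2]+s],[p0[0],p0[1]+.004,p0[2]+s],[p0[0],p0[1],p0[2]+s+.25]],xatol=1e-4,fatol=1e-3)) for s in(-.3,0,.3)),key=lambda r:r.fun)
        print(len(use),r.x,r.fun); best=best or None
        if len(use)==len(cs): best=r.x
    return best
E
python3 - <<'E'
from h import *
from cell import *
t=camera("top");s=camera("side")
def back(c,u,v,z):
    K=np.array([[c["fx"],0,c["cx"]],[0,c["fy"],c["cy"]],[0,0,1]])
    n=cv2.undistortPoints(np.array([[[u,v]]],float),K,c["D"])[0,0]
    d=c["attitude"]@[n[0],n[1],1]; return c["xyz"]+d*(z-c["xyz"][2])/d[2]
f=lambda u,v:(317+(u+.5)/14-.5,202+(v+.5)/14-.5)
A=back(t,*f(410,130),.097);B=back(t,*f(249,418),.097)
print("bar",A,B,np.linalg.norm(A-B),(A+B)/2)
g=lambda u,v:(287+(u+.5)/6-.5,177+(v+.5)/6-.5)
L=back(t,*g(133,275),.059);Rr=back(t,*g(487,275),.059);T=back(t,*g(310,100),.059);Bo=back(t,*g(310,450),.059)
print("disc",np.linalg.norm(L-Rr),np.linalg.norm(T-Bo),(L+Rr)/2,(T+Bo)/2)
m=(A+B)/2; a=np.arctan2(*(A-B)[1::-1])
p=fit([t,s],[m[0],m[1],a]); print(p)
ov=[]
for c in(t,s):
    q=proj(c,[[p[0],p[1],.08]])[0].astype(int);b=(q[0]-22,q[1]-20,44,40)
    im=cv2.resize(cv2.convertScaleAbs(c["img"][b[1]:b[1]+40,b[0]:b[0]+44,::-1],alpha=2),None,fx=9,fy=9,interpolation=cv2.INTER_CUBIC)
    mm=cv2.resize((render(c,p,b)*255).astype(np.uint8),None,fx=9,fy=9)
    cs,_=cv2.findContours((mm>127).astype(np.uint8),cv2.RETR_EXTERNAL,cv2.CHAIN_APPROX_NONE)
    cv2.drawContours(im,cs,-1,(0,0,255),1); ov.append(im)
cv2.imwrite("pics/fit0.png",np.hstack(ov))
np.save("p0.npy",p)
# small-hone reference
i=back(t,270/1.5,376/1.5,.084); print("small"); ps=fit([t,s],[i[0],i[1],a]); np.save("ps0.npy",ps)
i=back(t,*(266/1.5,217/1.5),.084); print("pink",i)
print(get_time_s())
E
```

```text
bar [ 0.56607419 -0.19345643  0.097     ] [ 0.51892754 -0.16561891  0.097     ] 0.05475156559993304 [ 0.54250087 -0.17953767  0.097     ]
disc 0.13904611779967194 0.1391033787400336 [ 0.5439272  -0.18158465  0.059     ] [ 0.54478728 -0.18177407  0.059     ]
2 [ 0.54485176 -0.18111245 -0.57662098] 96.64480840702294
1 [ 0.54357397 -0.18037939 -0.54230288] 36.60463240633945Traceback (most recent call last):
  File "<stdin>", line 15, in <module>
  File "h.py", line 32, in fit
    print(len(use),r.x,r.fun); best=best or None
                                    ^^^^^^^^^^^^
ValueError: The truth value of an array with more than one element is ambiguous. Use a.any() or a.all()
```

```bash
sed -i 's/; best=best or None//' h.py
cat >> h.py <<'E'
def back(c,u,v,z):
    K=np.array([[c["fx"],0,c["cx"]],[0,c["fy"],c["cy"]],[0,0,1]])
    n=cv2.undistortPoints(np.array([[[u,v]]],float),K,c["D"])[0,0]
    d=c["attitude"]@[n[0],n[1],1]; return c["xyz"]+d*(z-c["xyz"][2])/d[2]
def overlay(cs,p,name,dz=0):
    ov=[]
    for c in cs:
        q=proj(c,[[p[0],p[1],.08]])[0].astype(int);b=(q[0]-22,q[1]-20,44,40)
        im=cv2.resize(cv2.convertScaleAbs(c["img"][b[1]:b[1]+40,b[0]:b[0]+44,::-1],alpha=2),None,fx=9,fy=9,interpolation=cv2.INTER_CUBIC)
        mm=cv2.resize((render(c,p,b,dz)*255).astype(np.uint8),None,fx=9,fy=9)
        k,_=cv2.findContours((mm>127).astype(np.uint8),cv2.RETR_EXTERNAL,cv2.CHAIN_APPROX_NONE)
        cv2.drawContours(im,k,-1,(0,0,255),1); ov.append(im)
    cv2.imwrite(name,np.hstack(ov))
E
python3 - <<'E'
from h import *
from cell import *
t=camera("top");s=camera("side")
p=fit([t,s],[.5442,-.181,-.55]);overlay([t,s],p,"pics/fit0.png");np.save("p0.npy",p)
i=back(t,270/1.5,376/1.5,.084); print("small",i); ps=fit([t,s],[i[0],i[1],-.7]); np.save("ps0.npy",ps);overlay([t,s],ps,"pics/fit0s.png")
print(get_time_s())
E
```

```text
2 [ 0.54479456 -0.18124665 -0.58073682] 95.94373104361571
1 [ 0.54341101 -0.18042477 -0.53235529] 35.511230723226106
1 [ 0.54534992 -0.1811494  -0.67178018] 51.04818659489939
small [0.47712383 0.18778482 0.084     ]
2 [0.47883922 0.18947893 0.45018433] 88.00363108206245
1 [0.4782054  0.18942545 0.40227045] 42.55456106625657
1 [0.48005    0.1907989  0.73635085] 31.302572514844716
0.3
```

View pics/fit0.png

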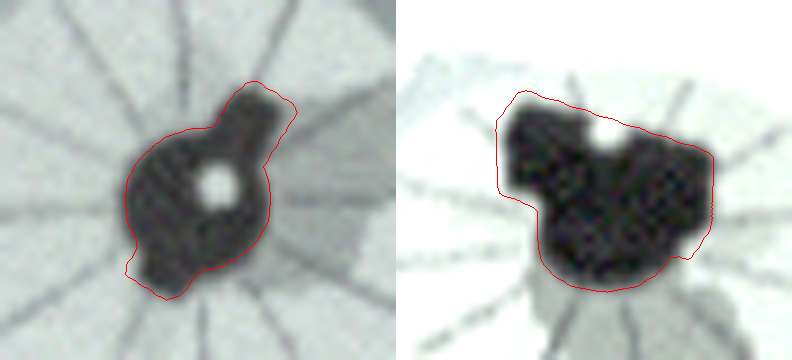

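View pics/fit0s.png

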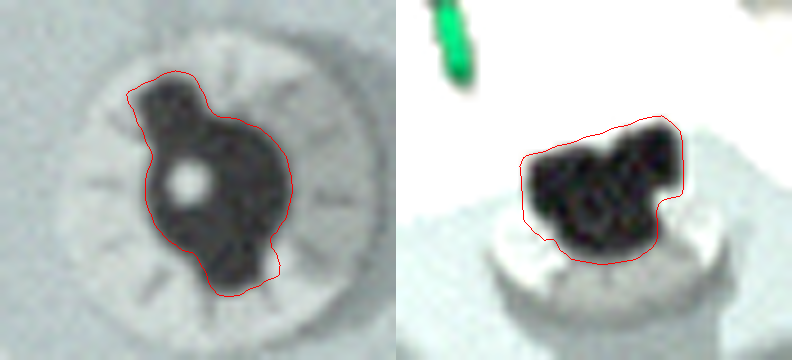

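Centre from the disc is (0.544, -0.1815), from the top fit (0.5434, -0.1804), and from both views (0.5448, -0.1812). They agree to about 1.5 mm, and the bar angle is about -0.54. The hub top (z 0.071) means the fingertips must stay above it, so I'm using TCP z = 0.093. Now I'll check which of the two half-turn grasps leaves room to turn.

```bash
cat >> h.py <<'E'
C=np.array([.5442,-.1811]); A0=-.545
def Rz(psi):
    x=np.array([np.cos(psi),np.sin(psi),0]);z=np.array([0,0,-1.]);return np.c_[x,np.cross(z,x),z]
E
python3 - <<'E'
from h import *
from cell import *
for k in (np.pi/2,-np.pi/2):
    for d in (0,-.8,-1.57,-1.7):
        for z in (.2,.093):
            q=inverse_kinematics([*C,z],Rz(A0+k+d)); print(round(k,2),d,z,None if q is None else np.round(q,2))
E
```

```text
1.57 0 0.2 [-0.53  0.46  1.42 -0.    1.27 -1.55]
1.57 0 0.093 [-0.53  0.58  1.53 -0.    1.03 -1.55]
1.57 -0.8 0.2 [-0.53  0.46  1.42 -0.    1.27 -0.75]
1.57 -0.8 0.093 [-0.53  0.58  1.53 -0.    1.03 -0.75]
1.57 -1.57 0.2 [-0.53  0.46  1.42 -0.    1.27  0.02]
1.57 -1.57 0.093 [-0.53  0.58  1.53 -0.    1.03  0.02]
1.57 -1.7 0.2 [-0.53  0.46  1.42 -0.    1.27  0.15]
1.57 -1.7 0.093 [-0.53  0.58  1.53 -0.    1.03  0.15]
-1.57 0 0.2 [-0.53  0.46  1.42 -0.    1.27  1.59]
-1.57 0 0.093 [-0.53  0.58  1.53 -0.    1.03  1.59]
-1.57 -0.8 0.2 [-0.53  0.46  1.42 -0.    1.27  2.39]
-1.57 -0.8 0.093 [-0.53  0.58  1.53 -0.    1.03  2.39]
-1.57 -1.57 0.2 None
-1.57 -1.57 0.093 None
-1.57 -1.7 0.2 None
-1.57 -1.7 0.093 None
```

Run:
```python
from h import *
from cell import *
R=Rz(A0+np.pi/2)
move_to([*C,.2],R); print(get_time_s())
move_straight([*C,.11],.12); print(get_time_s(),get_wrist_force())
move_straight([*C,.093],.05); print(get_time_s(),get_wrist_force(),get_tcp_pos())
for n in("top","side"):
    c=camera(n);u,v=proj(c,[[*C,.09]])[0].astype(int)
    cv2.imwrite(f"pics/pre_{n}.png",cv2.resize(cv2.convertScaleAbs(c["img"][v-45:v+45,u-60:u+60,::-1],alpha=1.6),None,fx=6,fy=6,interpolation=cv2.INTER_CUBIC))
```

```text
2.1917
3.0917 [ 0.29246096 -0.26097431 -0.34983789]
3.5833 [-0.78824329 -1.25773659  0.06866323] [ 0.5441569  -0.18107233  0.09280602]
```

View pics/pre_side.png

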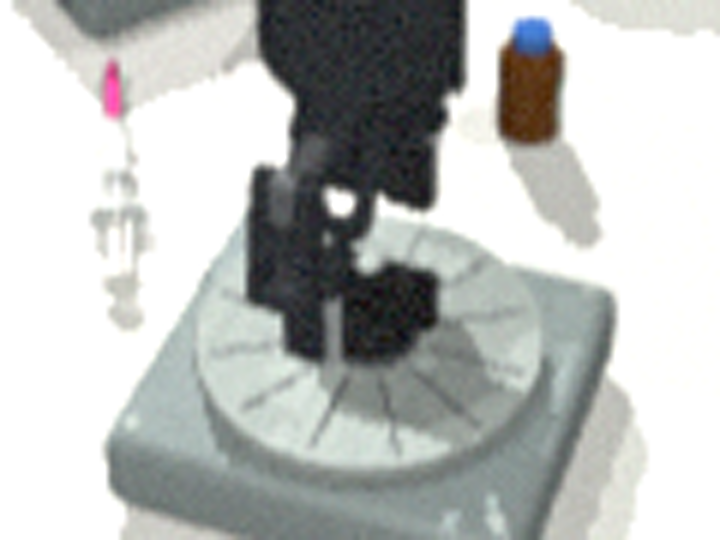

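The side crop shows a finger at about (335,320) on the near side of the bar at (400,310), with nothing touched. I'll close now.

Run:
```python
from h import *
from cell import *
grasp(60); print(get_time_s(),get_opening(),get_wrist_force(),get_wrist_torque(),get_tcp_pos())
c=camera("side");u,v=proj(c,[[*C,.09]])[0].astype(int)
cv2.imwrite("pics/gr_side.png",cv2.resize(cv2.convertScaleAbs(c["img"][v-45:v+45,u-60:u+60,::-1],alpha=1.6),None,fx=6,fy=6,interpolation=cv2.INTER_CUBIC))
```

```text
4.3417 0.15336524445199415 [1.25079154 4.35050429 2.72982598] [ 0.77871411 -0.28477026  0.14951463] [ 0.5446857  -0.18035624  0.0933719 ]
```

View pics/gr_side.png

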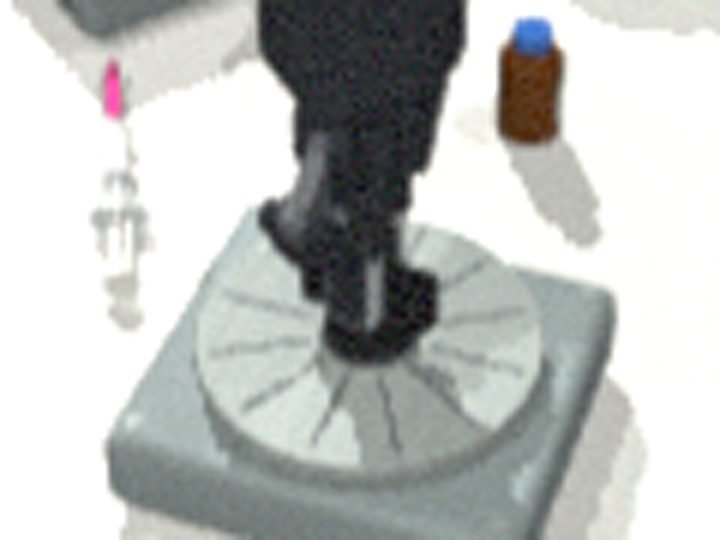

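It's gripped: opening 0.153 × 85 ≈ 13 mm against a 14 mm bar, with low forces. I'll turn clockwise in steps, rising with the thread.

Run:
```python
from h import *
from cell import *
n=6
def yaw():
    r=get_ee_rot(); return np.arctan2(r[1,0],r[0,0])
y0=yaw()
for i in range(1,n+1):
    d=1.57*i/n
    move_to([*C,.093+.002*i/n],Rz(A0+np.pi/2-d))
    f=get_wrist_force();print(round(get_time_s(),2),"yaw",round(yaw()-y0,3),"F",np.round(f,1),"T",np.round(get_wrist_torque(),2),get_opening())
    if np.linalg.norm(f)>60: break
```

```text
4.75 yaw -0.262 F [3.8 5.4 1.4] T [ 0.93 -0.8   0.02] 0.1530971205654813
5.11 yaw -0.524 F [7.  6.5 1.5] T [ 1.15 -1.09 -0.16] 0.15125183200392614
5.47 yaw -0.786 F [7.6 7.4 0.2] T [ 1.29 -1.41 -0.13] 0.14887472383191028
5.83 yaw -1.048 F [10.6  8.8 -0.4] T [ 1.35 -1.7  -0.12] 0.15443134503801714
6.18 yaw -1.31 F [11.6  8.1 -0.7] T [ 1.38 -2.08 -0.13] 0.14518462436799676
6.54 yaw -1.571 F [14.7  8.  -2.8] T [ 1.36 -2.37 -0.11] 0.14774696777799534
```

Run:
```python
from h import *
from cell import *
open_gripper(); print(get_time_s(),get_opening(),get_wrist_force(),get_tcp_pos())
p=get_tcp_pos(); move_straight([p[0],p[1],.2],.12)
goto_joints([-1.526,0.313,1.498,0,1.331,-0.223]); print(get_time_s(),get_wrist_force())
t=camera("top");s=camera("side")
for n,c in(("top",t),("side",s)): cv2.imwrite(f"pics/{n}1.png",cv2.resize(c["img"][:,:,::-1],(768,576),interpolation=cv2.INTER_CUBIC))
p=fit([t,s],[*C,A0-1.57],.002); overlay([t,s],p,"pics/fit1.png",.002)
print("wide turned",np.load("p0.npy")[2]-p[2])
ps=np.load("ps0.npy"); q=fit([t,s],ps); print("small change",q-ps)
```

```text
7.2417 0.9962082193081158 [-0.7073816  0.1922022  0.8173847] [ 0.54416774 -0.18115935  0.09502587]
10.1583 [0.28880742 0.50748461 0.84048077]
2 [ 0.54473667 -0.18119906 -2.05957957] 90.12387885001495
1 [ 0.54392959 -0.18090564 -2.07814761] 36.06537143833568
1 [ 0.54635434 -0.18196974 -1.96875906] 39.52915716177539
wide turned 1.4788427506086006
2 [0.47925737 0.18962818 0.43873844] 88.96149515143748
1 [0.47835638 0.18948506 0.38531513] 42.45921141441326
1 [0.4800614  0.19072629 0.73610702] 31.811436626938356
small change [ 0.00041815  0.00014925 -0.0114459 ]
```

View pics/fit1.png

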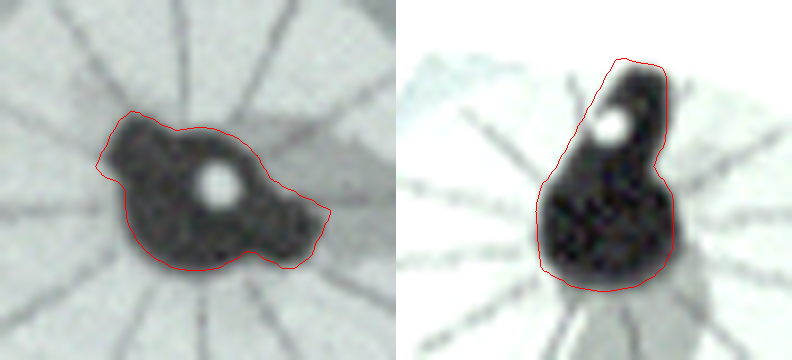

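View pics/top1.png

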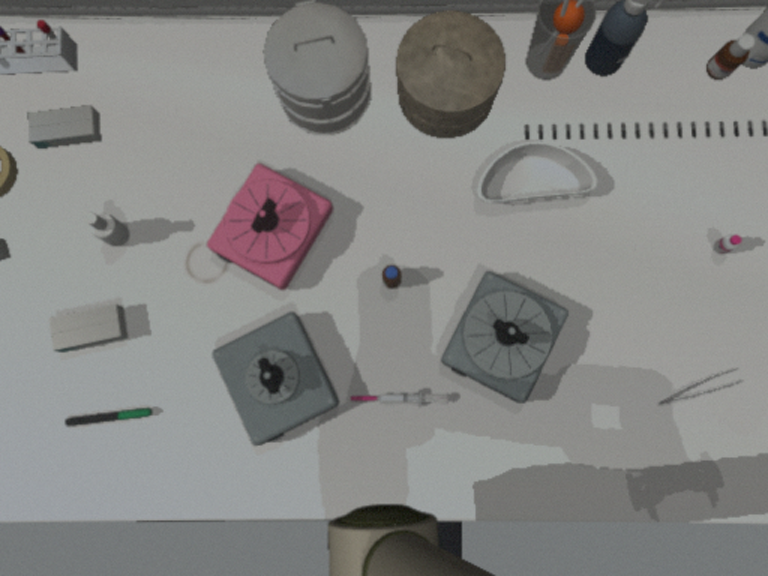

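The bar on the wide hone at (508,333) now runs upper-left to lower-right. It has turned clockwise by about 1.48 rad by both views, 1.55 by the top view alone. The small and pink knobs and everything else look unchanged, so I'm handing in.

```bash
python3 -c "
from cell import *
print(get_time_s(),get_wrist_force()); hand_in()"
```

```text
10.2583 [-0.19442685 -0.485918   -0.46214678]
the job is handed in; nothing more can be done
```

I loosened the knob on the hone with the wide disc by about a quarter turn clockwise, let go, and handed the job in at 10.3 s. I gripped the bar from above with 60 N and turned it 1.57 rad at the wrist, rising 2 mm with the thread. Then I opened the fingers and drove the arm back to its start pose.

**Last checks:**
- **Turn:** the pictures show the bar turned by 1.55 rad from the top view and 1.48 rad from both views together. The side view alone gave about 1.30 rad; it fits the bar's angle less well and disagrees somewhat. The wrist reading was 1.571 rad, with no sign of slip.
- **Forces:** the wrist force stayed under about 20 N throughout, as read after each move.
- **Small hone knob:** the fit shows a change of about 0.01 rad, which is within noise. I did not touch it.
- **Pink look-alike and other things:** they look unchanged in the final top picture.

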